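# Get the hardener out from behind the resin bottles and onto the scale

### The arm

A 6-joint arm with a two-finger parallel gripper is mounted at the origin on the work surface. World frame = base frame: x ahead of the robot, y to its left, z up, the work surface at z = 0. Lengths are in m, angles in rad, forces in N, time in s.
With the tool pointing down it reaches from about 0.35 to 0.975 m from the base axis. Payload 4.9 kg.
Tool frame: the origin (TCP) lies midway between the tips of the shut fingers; the grasp point (between the pads) lies 19 mm behind it; z points along the fingers, y is the line along which they close (so a half turn about z gives the same grasp; the last joint's range is limited). The gripper opens to 85 mm and grips with 20 to 120 N. Pads are 22 mm wide; open, the fingers measure 114 mm over their backs; the gripper's body (76 mm by 85 mm) begins 54 mm behind the grasp point. The pads swing forward as they close: fully open they stand 13 mm farther back than shut.
Start: joints at [1.004, 0.053, 1.613, -0, 1.476, -0.119], TCP at [0.271, 0.563, 0.231] pointing down, gripper open.
Joint ranges: [-3.01, 3.01], [-1.01, 2.22], [0.06, 2.58], [-1.02, 4.17], [0.09, 2.62], [-3.14, 3.14]. Speed limits (rad/s): [2.57, 2.57, 3.14, 3.14, 3.14, 3.14].

### API

Orientations are given as a unit quaternion [w, x, y, z].
In Python, from plant import * gives the robot as it stands.
- The arm moves only by the tool jog_arm, never from a script. Its argument "targets" is a list of rows, each a list of 3 entries, a list of its own where there are three numbers: the shift along the tool's x, y, z in units of 25 mm (1.0 is 25 mm), then the turn, a rotation vector about the tool's x, y, z in units of 8 degrees (1.0 is 8 degrees), then the opening in per cent of the stroke, from 0 (shut) to 100 (fully open). A call has 1 to 8 rows; each row is the pose to reach, as a shift and turn from the pose commanded when the call began, along the tool's axes at that moment; what a row does not reach only later rows make up. A row lasts 1/8 s, in which the tool goes at most 62.5 mm and 10.7 degrees, less where a joint would pass 70% of its speed; a pose out of reach is approached as far as the arm can. A call with a gripper value outside its range is refused whole. The fingers move at their own pace and stop on an object; the grip force is fixed at half the most. Time passes only in rows, so rows that repeat a pose let the fingers close. It gives the time, the measured TCP pose, the force, the opening and the grip force at its end, in the units of the state.
- state(): the state, without advancing time (a new reading comes with each control period).
- grab_frame(name): name is "scene" or "side" or "wrist"; returns (picture, depth): 384x512x3 uint8, red, green, blue; 384x512 float32, m along the optical axis (not along the pixel's ray), 0 where there is no reading.
- camera_params(name): a dict with "fovy" (degrees; the focal length in pixels is half the picture's height over the tangent of half this angle, whatever the lens; pixels are square), "cx", "cy" (the principal point, pixels), "rvec" (rotation vector, rad) and "tvec" (3), from world to camera coordinates, as OpenCV has them; the wrist camera has in their place "hand_eye" (4x4, takes a point from camera to tool coordinates, whose origin is the TCP and whose axes are the flange's). Camera axes: x right, y down, z forward; pixel columns grow to the right and rows downward; lengths in m; the calibration is good to about 2 mm. A picture is of the moment at which its call begins: read the wrist's pose just before it. camera_params takes no time and is no camera call.
- job_done(): hands the job in; it is judged then, once.
The state is a dict: "time": time; "joint_pos": joint angles; "joint_vel": joint speeds; "joint_efforts": joint torques, N m; "tool_pos": TCP position; "tool_rot": TCP orientation; "contact_force": force on the tool from outside, world axes, zero at the start; "ft_torque": the same for the moment, N m; "gripper_width": opening from 0.0 (shut) to 1.0 (fully open); "grasp_force": force on a finger pad.
Only numpy, scipy, OpenCV 4.12 (cv2) and the standard library are available. Lean on these libraries where they do the work, as an engineer would, in place of code of your own. Each camera call takes 0.05 s, during which the arm holds its last target. There are 200 camera calls.

### The job

First set all three bottles from the spill tray aside, standing on the green mat, to get at the small orange hardener tin behind them, and only then lift the tin out and stand it in the middle of the scale's pan. Once the tin is on the scale, put each bottle back upright in the tray on the very spot where it stood at the start. Tip nothing over and leave the beaker, the brush and the copper elbow alone.

Things in the scene. Friction and masses are not known exactly. Their poses are not given: they have to be found in the camera images.
- white_bottle_center (a point): Loose white plastic bottle with a red label band and a black cap, round, closed, 165 mm tall, 0.25 to 0.55 kg. Body 66 mm in diameter up to 102 mm above its underside, then a shoulder; the straight cap, where to grip it, is 38 mm in diameter and takes up the top 33 mm. Starts upright in the tray beside or in front of the tin. Point: on its axis, half-way up (82.5 mm above the underside); z is up.
- amber_bottle_center (a point): Loose brown amber-glass bottle with a cream paper label band and a white cap, round, closed, 155 mm tall, 0.25 to 0.55 kg. Body 66 mm in diameter up to 92 mm above its underside, then a shoulder; the straight cap, where to grip it, is 38 mm in diameter and takes up the top 33 mm. Starts upright in the tray beside or in front of the tin. Point: on its axis, half-way up (77.5 mm above the underside); z is up.
- blue_bottle_center (a point): Loose blue plastic bottle with a white label band and a yellow cap, round, closed, 175 mm tall, 0.25 to 0.55 kg. Body 66 mm in diameter up to 112 mm above its underside, then a shoulder; the straight cap, where to grip it, is 38 mm in diameter and takes up the top 33 mm. Starts upright in the tray beside or in front of the tin. Point: on its axis, half-way up (87.5 mm above the underside); z is up.
- hardener_tin_center (a point): The hardener tin: loose round tin with orange band and orange lid with a silver dot, 54 mm in diameter (lid 51 mm), 56 mm tall, about 0.16 kg. Starts upright at the back of the spill tray, hemmed in by the three bottles with about 4 to 14 mm between. Point: on its axis, half-way up (28 mm above its underside); z is up.
- spill_tray: Fixed black plastic spill tray with a yellow rim, 190 mm (its x, front to back, front towards the robot) by 250 mm (its y) outside, walls 5 mm thick, rim 33 mm high; its floor is 5 mm above the bench. A steel guard rail 8 mm thick runs above the rim of the back (+x) and both sides, its top 74 mm above the bench; the front is open. Origin: centre of its underside, z up.
- side_mat: Fixed flat green ribbed mat on the bench to one side of the tray (left or right), 260 mm (its x) by 160 mm (its y), 6 mm thick, empty at the start. Origin: centre of its underside, z up.
- scale_pan (a point): Weighing pan of the fixed white bench scale on the other side of the tray from the mat: a round steel plate 132 mm in diameter, its top 50 mm above the bench. The housing is 210 mm (x) by 170 mm (y), 38 mm high, with its display at the front (-x), 108 mm from the pan's centre. Point: centre of the pan's top face, z up.
- beaker: Bystander: loose clear plastic measuring beaker, 72 mm across the mouth, 85 mm tall, empty, standing beyond the tray. Origin: centre of its underside. Leave it alone.
- brush_grip (a point): Bystander: loose wooden-handled brush, 200 mm long, lying flat beyond the tray; this point is on its handle. Leave it alone.
- elbow: Bystander: loose copper pipe elbow with two 50 mm legs, 24 mm thick, lying flat beyond the tray. Origin: under its bend, on the bench. Leave it alone.

How it is judged:
On the way, in this order (a step that is already met when the one before it is completed fails the run):
1. all three bottles stand on the green mat, let go, and the tin is still where it was in the tray (x of white_bottle_center in the frame of side_mat between -0.12 and 0.12 m and y of white_bottle_center in the frame of side_mat between -0.075 and 0.075 m and height (world z) of white_bottle_center below 0.0945 m and angle between each of white_bottle_center, amber_bottle_center, blue_bottle_center's own z axis and vertical below 0.12 rad and x of amber_bottle_center in the frame of side_mat between -0.12 and 0.12 m and y of amber_bottle_center in the frame of side_mat between -0.075 and 0.075 m and height (world z) of amber_bottle_center below 0.0895 m and x of blue_bottle_center in the frame of side_mat between -0.12 and 0.12 m and y of blue_bottle_center in the frame of side_mat between -0.075 and 0.075 m and height (world z) of blue_bottle_center below 0.0995 m and linear speed of each of white_bottle, amber_bottle, blue_bottle below 0.02 m/s and distance of hardener_tin_center from where it was at the start of the episode below 0.03 m and contact force between the fingers and anything else below 0.5 N), for 0.2 s.
2. the tin stands in the middle of the scale's pan, let go, while the three bottles still stand on the mat (horizontal distance between hardener_tin_center and scale_pan below 0.015 m and z of hardener_tin_center in the frame of scale_pan between 0.022 and 0.034 m and angle between each of hardener_tin_center, white_bottle_center, amber_bottle_center, blue_bottle_center's own z axis and vertical below 0.12 rad and linear speed of hardener_tin below 0.02 m/s and x of white_bottle_center in the frame of side_mat between -0.12 and 0.12 m and y of white_bottle_center in the frame of side_mat between -0.075 and 0.075 m and height (world z) of white_bottle_center below 0.0945 m and x of amber_bottle_center in the frame of side_mat between -0.12 and 0.12 m and y of amber_bottle_center in the frame of side_mat between -0.075 and 0.075 m and height (world z) of amber_bottle_center below 0.0895 m and x of blue_bottle_center in the frame of side_mat between -0.12 and 0.12 m and y of blue_bottle_center in the frame of side_mat between -0.075 and 0.075 m and height (world z) of blue_bottle_center below 0.0995 m and contact force between the fingers and hardener_tin below 0.5 N), for 0.2 s.
At the end, for the whole second after the job is handed in: Each bottle stands upright (within 7 degrees) in the tray with its centre within 15 mm of where it was at the start, the tin stands upright on the pan with its centre within 15 mm of the pan's centre, and all are at rest (horizontal distance between hardener_tin_center and scale_pan below 0.015 m and z of hardener_tin_center in the frame of scale_pan between 0.022 and 0.034 m and angle between each of hardener_tin_center, white_bottle_center, amber_bottle_center, blue_bottle_center's own z axis and vertical below 0.12 rad and linear speed of each of hardener_tin, white_bottle, amber_bottle, blue_bottle below 0.02 m/s and distance of each of white_bottle_center, amber_bottle_center, blue_bottle_center from where it was at the start of the episode below 0.015 m); the robot touches nothing.
It fails at once if a bottle or the tin is tipped by more than 35 degrees (angle between any of hardener_tin_center, white_bottle_center, amber_bottle_center, blue_bottle_center's own z axis and vertical above 0.61 rad).
It fails at once if the beaker is moved by more than 20 mm (distance of beaker from where it was at the start of the episode above 0.02 m).
It fails at once if the brush is moved by more than 20 mm (distance of brush_grip from where it was at the start of the episode above 0.02 m).
It fails at once if the elbow is moved by more than 20 mm (distance of elbow from where it was at the start of the episode above 0.02 m).
It also fails if it takes over 144 s, if anything falls off the work surface, if the arm or the gripper's body presses on something with over 40 N, if the wrist force passes 120 N, or if a joint passes its speed limit or range.

## Working session

There is one attempt and no reset: what is moved stays moved. The work goes in short steps, Python scripts to look and compute and a tool call to move; the robot and the scene stay as the last step left them, time stands still between calls to the robot, and variables do not carry over. Pictures are saved under pics/ and viewed, at most 14 in all, crops included, and the job is handed in when it is done.

Besides the shell and the picture viewer there is one more tool, called after ">>>" by a JSON object that holds its "api" and its "payload", one argument or row to a line. jog_arm: Moves the arm, as the interface text tells. Its arguments: {"type":"object","properties":{"targets":{"type":"array"}},"required":["targets"]}

```bash
mkdir -p pics; cat > h.py <<'E'
from plant import *
import numpy as np, cv2
from scipy.spatial.transform import Rotation as R
def cam(n,st=None):
    p=camera_params(n); f=192/np.tan(np.radians(p["fovy"])/2)
    if n=="wrist":
        q=st["tool_rot"]; T=np.eye(4); T[:3,:3]=R.from_quat([q[1],q[2],q[3],q[0]]).as_matrix(); T[:3,3]=st["tool_pos"]
        M=T@np.array(p["hand_eye"])
    else:
        r=cv2.Rodrigues(np.array(p["rvec"],float))[0]; M=np.eye(4); M[:3,:3]=r.T; M[:3,3]=-r.T@np.array(p["tvec"]).ravel()
    return f,p["cx"],p["cy"],M
def shot(n):
    st=state(); c=cam(n,st); im,d=grab_frame(n); np.savez(f"/tmp/{n}.npz",im=im,d=d,f=c[0],cx=c[1],cy=c[2],M=c[3]); return im,d,c
def load(n):
    z=np.load(f"/tmp/{n}.npz"); return z["im"],z["d"],(z["f"],z["cx"],z["cy"],z["M"])
def cloud(d,c):
    f,cx,cy,M=c; v,u=np.indices(d.shape); P=np.stack([(u-cx)/f*d,(v-cy)/f*d,d],-1)@M[:3,:3].T+M[:3,3]; P[d==0]=np.nan; return P
def onplane(u,v,z,c):
    f,cx,cy,M=c; r=M[:3,:3]@np.array([(u-cx)/f,(v-cy)/f,1]); t=(z-M[2,3])/r[2]; return M[:3,3]+t*r
def save(im,name): cv2.imwrite("pics/"+name,cv2.cvtColor(im,cv2.COLOR_RGB2BGR))
E
python3 - <<'E'
from h import *
print(state())
for n in("scene","side","wrist"):
    im,d,c=shot(n); print(n,c[0],c[1:3],c[3].round(3).tolist()); 
    save(im,n+"0.png")
E
```

```text
{'time': 0.0, 'joint_pos': array([ 1.00400919e+00,  5.33786336e-02,  1.61428845e+00,  1.18015113e-05,
        1.47599163e+00, -1.18995976e-01]), 'joint_vel': array([-0.00071186,  0.00117421,  0.00067552, -0.00164574,  0.00276233,
        0.00010578]), 'joint_efforts': array([ 4.02487121e-04, -3.93700433e+01, -3.70159650e+01, -1.63366867e-04,
        7.37683353e-03, -1.31318956e-05]), 'tool_pos': array([0.27026984, 0.56285607, 0.23005283]), 'tool_rot': array([-3.52847776e-04,  2.22030079e-01,  9.75039269e-01, -9.70916672e-04]), 'contact_force': array([ 0.12192673,  0.73006457, -1.04147372]), 'ft_torque': array([-0.00663632,  0.04933558,  0.02424566]), 'grasp_force': 0.0, 'gripper_width': 0.9978160344246552}
scene 361.5927664886203 (255.33130656472736, 185.82406281802076) [[-0.025, 0.836, -0.548, 1.19], [1.0, 0.026, -0.006, -0.012], [0.009, -0.548, -0.836, 0.894], [0.0, 0.0, 0.0, 1.0]]
side 372.152687454312 (259.52324579278815, 192.7820757732573) [[0.803, -0.352, 0.482, 0.196], [-0.596, -0.444, 0.669, -0.635], [-0.021, -0.824, -0.566, 0.592], [0.0, 0.0, 0.0, 1.0]]
wrist 330.611804281133 (254.54482790080317, 184.6606916171782) [[0.433, 0.859, 0.274, 0.2], [0.901, -0.412, -0.134, 0.596], [-0.002, 0.306, -0.952, 0.374], [0.0, 0.0, 0.0, 1.0]]
```

View pics/scene0.png

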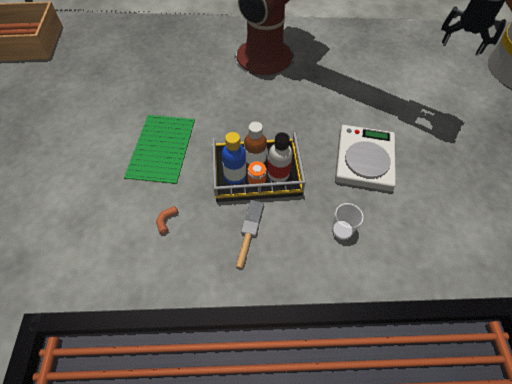

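View pics/side0.png

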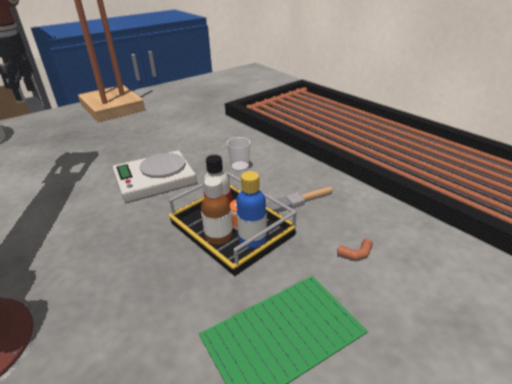

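The scene view looks back at the robot, so picture right is +y. The mat is at about (160,150), and the tray at (258,168) holds the blue cap (233,140), white amber-bottle cap (256,128), black cap (282,140) and the tin (257,170). The pan is at (367,159). In the side view, the white cap of the amber bottle partly overlaps the black one at (214,165), with the yellow cap at (251,180).

```bash
python3 - <<'E'
from h import *
from scipy.optimize import least_squares
for n in("scene","side"):
    im,d,c=load(n); P=cloud(d,c)
    z=P[...,2]; x=P[...,0]; y=P[...,1]
    ws=(x>.3)&(x<.9)&(np.abs(y)<.5)
    hsv=cv2.cvtColor(im,cv2.COLOR_RGB2HSV)
    print(n,"bench z",np.nanmedian(z[ws&(z<.03)]))
    # bottle blobs above 0.13
    k,l=cv2.connectedComponents((ws&(z>.135)&(z<.22)).astype(np.uint8))
    for i in range(1,k):
        m=l==i
        if m.sum()<8: continue
        zt=np.percentile(z[m],95); t=m&(z>zt-.006)
        print(" blob",m.sum(),"top",zt.round(4),"topc",np.median(x[t]).round(4),np.median(y[t]).round(4),"n",t.sum(),"ext",[np.round(np.percentile(a[m],[2,98]),3).tolist() for a in(x,y)],"col",np.median(im[m],0))
    g=ws&(hsv[...,0]>50)&(hsv[...,0]<75)&(hsv[...,1]>150)&(z<.03)
    g=cv2.morphologyEx(g.astype(np.uint8),cv2.MORPH_OPEN,np.ones((3,3)))
    k,l,s,_=cv2.connectedComponentsWithStats(g); i=1+np.argmax(s[1:,4])
    v,u=np.where(l==i); q=np.array([onplane(a,b,.006,c)[:2] for a,b in zip(u,v)],np.float32); print(" mat",cv2.minAreaRect(q))
    s=ws&(z>.045)&(z<.056)&((y>.15)); k,l,st,_=cv2.connectedComponentsWithStats(s.astype(np.uint8)); i=1+np.argmax(st[1:,4])
    v,u=np.where(l==i); q=np.array([onplane(a,b,.05,c)[:2] for a,b in zip(u,v)],np.float32); print(" pan",st[i],cv2.minEnclosingCircle(q), cv2.fitEllipse(cv2.convexHull(q)))
    o=ws&(np.abs(z-.061)<.006)&(hsv[...,0]<15)&(hsv[...,1]>140)
    print(" tin",o.sum(),np.median(P[o],0))
    b=(x>.45)&(x<.8)&(z>.07)&(z<.1)&(y>.12); print(" beaker",np.median(P[b],0))
E
```

```text
scene bench z -0.00048250583337683395
 blob 190 top 0.161 topc 0.5167 -0.0226 n 122 ext [[0.498, 0.533], [-0.039, -0.004]] col [192.5 188.5 180.5]
 blob 295 top 0.1805 topc 0.5731 -0.0799 n 138 ext [[0.557, 0.591], [-0.099, -0.062]] col [104.  85.  49.]
 blob 230 top 0.1707 topc 0.5609 0.0492 n 137 ext [[0.543, 0.578], [0.031, 0.067]] col [28.5 27.  27. ]
 mat ((0.4701123833656311, -0.3198917508125305), (0.15777011215686798, 0.2559507489204407), 84.8923568725586)
 pan [ 346  141   45   36 1248] ((0.5290206074714661, 0.3107399344444275), 0.06689540296792984) ((0.5290884971618652, 0.31050196290016174), (0.1300237476825714, 0.13273797929286957), 65.29660034179688)
 tin 211 [ 0.58624919 -0.0059334   0.06004559]
 beaker [0.7351865  0.22478531 0.08050478]
side bench z 0.0005978717557567625
 blob 290 top 0.1707 topc 0.5555 0.0445 n 125 ext [[0.539, 0.572], [0.028, 0.062]] col [36. 35. 35.]
 blob 482 top 0.1806 topc 0.568 -0.0858 n 168 ext [[0.55, 0.586], [-0.103, -0.068]] col [133. 110.  80.]
 blob 296 top 0.1609 topc 0.5095 -0.0278 n 156 ext [[0.493, 0.528], [-0.043, -0.01]] col [141.5 135.  131. ]Traceback (most recent call last):
  File "<stdin>", line 18, in <module>
    return _wrapfunc(a, 'argmax', axis=axis, out=out, **kwds)
    return bound(*args, **kwds)
ValueError: attempt to get argmax of an empty sequence
```

```bash
python3 - <<'E'
from h import *
a=load("scene")[0][110:205,205:310]; b=load("side")[0][140:270,160:305]
a=cv2.resize(a,None,fx=4,fy=4,interpolation=cv2.INTER_CUBIC); b=cv2.resize(b,(400,359),interpolation=cv2.INTER_CUBIC)
o=np.zeros((380,820-20,3),np.uint8); o[:,:400]=a[:380,:400]; o[:359,400:]=b; save(o,"crop1.png")
E
```

```text
(no output)
```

View pics/crop1.png

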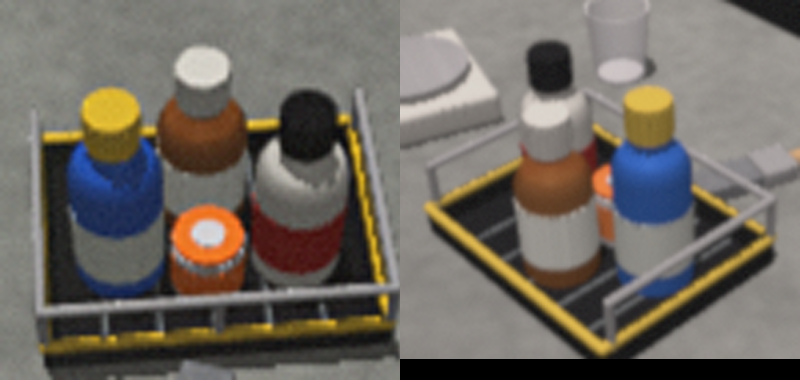

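The crops confirm it: amber stands in front, blue on the -y side, white (black cap) on the +y side, with the tin at the back between them. The two fixed cameras disagree by about 5 mm, so I'll check with the wrist camera, starting over the scale.

>>> {"api": "jog_arm", "payload": {
  "targets": [
    [[-9.8,-6.5,-4],[0,0,-3.2],100],
    [[-9.8,-6.5,-4],[0,0,-3.2],100],
    [[-9.8,-6.5,-4],[0,0,-3.2],100],
    [[-9.8,-6.5,-4],[0,0,-3.2],100],
    [[-9.8,-6.5,-4],[0,0,-3.2],100],
    [[-9.8,-6.5,-4],[0,0,-3.2],100],
    [[-9.8,-6.5,-4],[0,0,-3.2],100],
    [[-9.8,-6.5,-4],[0,0,-3.2],100]
  ]
}}

```text
time: 1.15
tool_pos: [0.4201, 0.3117, 0.3302]
tool_rot: [-0.001, -0.0, 1.0, -0.0]
contact_force: [0.3, -0.4, 0.4]
gripper_width: 1.003
grasp_force: 0.0
```

```bash
python3 - <<'E'
from h import *
s=state(); print(s["time"],s["tool_pos"],s["tool_rot"],s["joint_pos"].round(3))
im,d,c=shot("wrist"); P=cloud(d,c); x,y,z=[P[...,i] for i in range(3)]
save(im,"wrist_scale.png")
m=(z>.044)&(z<.057)&(x>.4)&(x<.65)&(y>.2)&(y<.42); k,l,st,_=cv2.connectedComponentsWithStats(m.astype(np.uint8)); i=1+np.argmax(st[1:,4])
v,u=np.where(l==i); q=np.array([onplane(a,b,.05,c)[:2] for a,b in zip(u,v)],np.float32); print(st[i],np.median(z[l==i]),cv2.minEnclosingCircle(q),cv2.fitEllipse(cv2.convexHull(q)))
E
```

```text
1.15 [0.42014054 0.31167051 0.33017452] [-8.86177901e-04 -4.41910663e-04  9.99999457e-01 -3.26093519e-04] [ 0.496 -0.231  1.716  0.     1.658 -1.076]
[ 208  172   94   88 6485] 0.05129372627509737 ((0.5256959795951843, 0.3100554049015045), 0.06622287631034851) ((0.5255631804466248, 0.3100747764110565), (0.1308322548866272, 0.13182905316352844), 83.16098022460938)
```

View pics/wrist_scale.png

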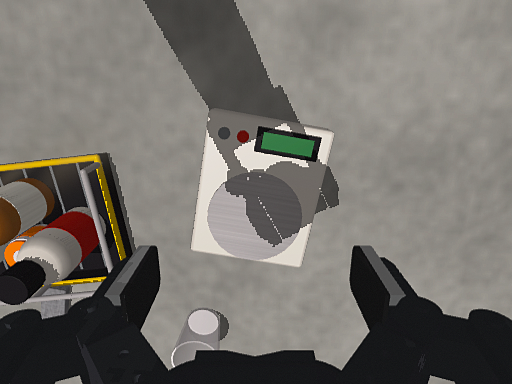

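The wrist view shows the pan centred at pixel (255,215), which is (0.526, 0.310) at z 0.051 with a 66 mm radius, as it should be. Next I look over the tray.

>>> {"api": "jog_arm", "payload": {
  "targets": [
    [[0,-13.2,-2.4],[0,0,0],100],
    [[0,-13.2,-2.4],[0,0,0],100],
    [[0,-13.2,-2.4],[0,0,0],100],
    [[0,-13.2,-2.4],[0,0,0],100],
    [[0,-13.2,-2.4],[0,0,0],100],
    [[0,-13.2,-2.4],[0,0,0],100],
    [[0,-13.2,-2.4],[0,0,0],100],
    [[0,-13.2,-2.4],[0,0,0],100]
  ]
}}

```text
time: 2.2
tool_pos: [0.4207, -0.0181, 0.3907]
tool_rot: [-0.0, -0.0, 1.0, 0.0]
contact_force: [-0.4, 0.4, -0.1]
gripper_width: 1.004
grasp_force: 0.0
```

```bash
python3 - <<'E'
from h import *
s=state(); print(s["time"],s["tool_pos"],s["tool_rot"])
im,d,c=shot("wrist"); P=cloud(d,c); x,y,z=[P[...,i] for i in range(3)]
save(im,"wrist_tray.png"); hsv=cv2.cvtColor(im,cv2.COLOR_RGB2HSV)
ws=(x>.45)&(x<.65)&(np.abs(y)<.15)
k,l=cv2.connectedComponents((ws&(z>.145)&(z<.2)).astype(np.uint8))
for i in range(1,k):
    m=l==i
    if m.sum()<100: continue
    zt=np.percentile(z[m],90); t=m&(np.abs(z-zt)<.006)
    v,u=np.where(t); q=np.array([onplane(a,b,zt,c)[:2] for a,b in zip(u,v)],np.float32)
    print(zt.round(4),np.median(im[t],0),cv2.minEnclosingCircle(q),[a[t].mean().round(4) for a in(x,y)])
o=ws&(np.abs(z-.061)<.006)&(hsv[...,0]<15)&(hsv[...,1]>140); print("tin",o.sum(),[np.percentile(a[o],[1,50,99]).round(4) for a in(x,y)])
g=(hsv[...,0]>50)&(hsv[...,0]<75)&(hsv[...,1]>150)&(z<.03); print("mat",g.sum())
E
```

```text
2.2 [ 0.42074476 -0.01807885  0.39074747] [-4.62295774e-04 -3.71901762e-04  9.99999771e-01  3.24796739e-04]
0.162 [122. 117. 111.] ((0.5107453465461731, -0.023663165047764778), 0.01944500394165516) [np.float64(0.5111), np.float64(-0.0235)]
0.172 [34. 32. 35.] ((0.5549516677856445, 0.04679747298359871), 0.020788082852959633) [np.float64(0.556), np.float64(0.0472)]
0.182 [243. 209.   0.] ((0.5676689147949219, -0.08116995543241501), 0.0204376969486475) [np.float64(0.5683), np.float64(-0.0817)]
tin 154 [array([0.5245, 0.5323, 0.606 ]), array([-0.0412,  0.0297,  0.0728])]
mat 13606
```

View pics/wrist_tray.png

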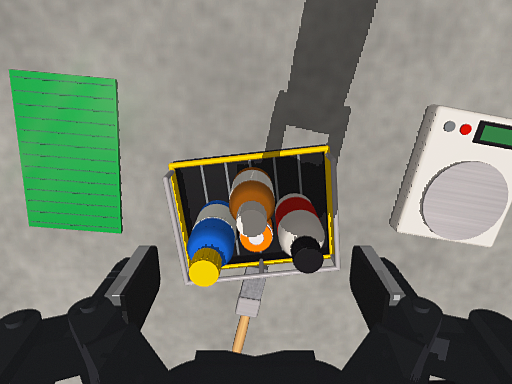

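The wrist view shows the yellow cap at (204,271), amber's cap (253,220), the black cap (307,252), and the tin mostly hidden at (256,238). The bottle centres agree with the fixed-camera averages to about 3 mm. I'll pick amber first.

>>> {"api": "jog_arm", "payload": {
  "targets": [
    [[-3.6,-0.2,1.5],[0,0,0],100],
    [[-3.6,-0.2,3],[0,0,0],100],
    [[-3.6,-0.2,5],[0,0,0],100],
    [[-3.6,-0.2,7],[0,0,0],100],
    [[-3.6,-0.2,8.5],[0,0,0],100],
    [[-3.6,-0.2,10],[0,0,0],100],
    [[-3.6,-0.2,10.7],[0,0,0],100],
    [[-3.6,-0.2,10.7],[0,0,0],100]
  ]
}}

```text
time: 3.25
tool_pos: [0.51, -0.0233, 0.1226]
tool_rot: [-0.001, -0.0, 1.0, 0.0]
contact_force: [0.3, 0.2, 0.9]
gripper_width: 1.003
grasp_force: 0.0
```

>>> {"api": "jog_arm", "payload": {
  "targets": [
    [[0,0,0],[0,0,0],20],
    [[0,0,0],[0,0,0],20],
    [[0,0,0],[0,0,0],20],
    [[0,0,0],[0,0,0],20],
    [[0,0,0],[0,0,0],20],
    [[0,0,0],[0,0,0],20],
    [[0,0,0],[0,0,0],20]
  ]
}}

```text
time: 4.12
tool_pos: [0.5118, -0.0242, 0.1255]
tool_rot: [0.001, 0.001, 1.0, 0.0]
contact_force: [-0.5, 2.3, 6.5]
gripper_width: 0.427
grasp_force: 59.7
```

>>> {"api": "jog_arm", "payload": {
  "targets": [
    [[0,0,-1],[0,0,0],20],
    [[0,0,-2.5],[0,0,0],20],
    [[0,0,-4.2],[0,0,0],20],
    [[2,0,-4.4],[0,0,0],20],
    [[4,-1,-4.4],[0,0,0],20],
    [[5.1,-3,-4.4],[0,0,0],20],
    [[5.1,-5,-4.4],[0,0,0],20],
    [[5.1,-7,-4.4],[0,0,0],20]
  ]
}}

```text
time: 5.12
tool_pos: [0.3819, -0.2004, 0.2329]
tool_rot: [-0.0, 0.001, 1.0, 0.0]
contact_force: [1.1, -0.1, -3.3]
gripper_width: 0.43
grasp_force: 61.3
```

>>> {"api": "jog_arm", "payload": {
  "targets": [
    [[0,-2,0],[0,0,0],20],
    [[0,-3.8,0],[0,0,0],20],
    [[0,-4.6,0],[0,0,0],20],
    [[0,-4.6,1.5],[0,0,0],20],
    [[0,-4.6,3],[0,0,0],20],
    [[0,-4.6,4],[0,0,0],20],
    [[0,-4.6,4.35],[0,0,0],20],
    [[0,-4.6,4.35],[0,0,0],20]
  ]
}}

```text
time: 6.12
tool_pos: [0.3833, -0.3128, 0.1261]
tool_rot: [-0.0, 0.0, 1.0, 0.002]
contact_force: [-0.5, 3.6, 3.5]
gripper_width: 0.428
grasp_force: 62.9
```

```bash
python3 - <<'E'
from h import *
s=state(); print(s["time"],s["tool_pos"],s["contact_force"],s["ft_torque"],s["joint_pos"])
im,d,c=shot("side"); save(cv2.resize(im[150:384,100:400],None,fx=2,fy=2),"side1.png")
E
```

```text
6.125 [ 0.3832626  -0.31278717  0.12611824] [-0.5341208   3.60510328  3.49231921] [ 1.15353973  0.35419833 -0.05763866] [-8.36078306e-01 -1.73558194e-01  2.00985042e+00  1.86297126e-03
  1.30802289e+00 -2.40682426e+00]
```

View pics/side1.png

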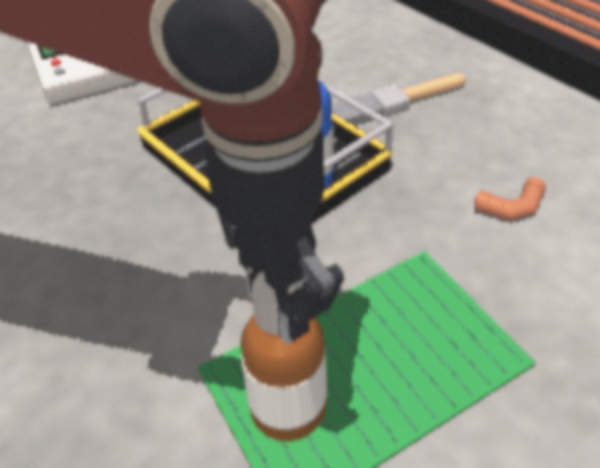

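Amber stands on the near end of the mat, at about (285,380) in the crop, and the upward force shows it has seated. I release and go to blue.

>>> {"api": "jog_arm", "payload": {
  "targets": [
    [[0,0,0],[0,0,0],75],
    [[0,0,0],[0,0,0],75],
    [[0,0,0],[0,0,0],80],
    [[0,0,-1],[0,0,0],90],
    [[0,0,-3],[0,0,0],100],
    [[0,0,-4.5],[0,0,0],100],
    [[-1.5,2,-4.5],[0,0,0],100],
    [[-3,4,-4.5],[0,0,0],100]
  ]
}}

```text
time: 7.18
tool_pos: [0.459, -0.2141, 0.2387]
tool_rot: [0.001, 0.002, 1.0, -0.001]
contact_force: [1.2, -0.4, -0.5]
gripper_width: 0.997
grasp_force: 0.0
```

>>> {"api": "jog_arm", "payload": {
  "targets": [
    [[-2,2,0],[0,0,0],100],
    [[-3.4,4,0],[0,0,0],100],
    [[-4.4,5.3,0],[0,0,0],100],
    [[-4.4,5.3,0.5],[0,0,0],100],
    [[-4.4,5.3,2],[0,0,0],100],
    [[-4.4,5.3,3.2],[0,0,0],100],
    [[-4.4,5.3,3.75],[0,0,0],100],
    [[-4.4,5.3,3.75],[0,0,0],100]
  ]
}}

```text
time: 8.18
tool_pos: [0.5673, -0.0823, 0.1427]
tool_rot: [-0.001, 0.001, 1.0, 0.0]
contact_force: [0.1, -0.8, -0.2]
gripper_width: 1.0
grasp_force: 0.0
```

>>> {"api": "jog_arm", "payload": {
  "targets": [
    [[0,0,0],[0,0,0],20],
    [[0,0,0],[0,0,0],20],
    [[0,0,0],[0,0,0],20],
    [[0,0,0],[0,0,0],20],
    [[0,0,0],[0,0,0],20],
    [[0,0,0],[0,0,0],20],
    [[0,0,0],[0,0,0],20]
  ]
}}

```text
time: 9.05
tool_pos: [0.5691, -0.0819, 0.1453]
tool_rot: [0.001, 0.0, 1.0, -0.0]
contact_force: [0.5, 2.0, 6.4]
gripper_width: 0.434
grasp_force: 60.4
```

>>> {"api": "jog_arm", "payload": {
  "targets": [
    [[0,0,-1],[0,0,0],20],
    [[0,0,-2.5],[0,0,0],20],
    [[0,0,-4.2],[0,0,0],20],
    [[0,-1,-4.4],[0,0,0],20],
    [[0.3,-3,-4.4],[0,0,0],20],
    [[0.6,-5,-4.4],[0,0,0],20],
    [[0.6,-7,-4.4],[0,0,0],20],
    [[0.6,-9,-4.4],[0,0,0],20]
  ]
}}

```text
time: 10.05
tool_pos: [0.5518, -0.3078, 0.2512]
tool_rot: [-0.002, 0.001, 1.0, 0.001]
contact_force: [1.5, 0.8, -5.2]
gripper_width: 0.428
grasp_force: 61.1
```

>>> {"api": "jog_arm", "payload": {
  "targets": [
    [[0,-0.9,0],[0,0,0],20],
    [[0,-0.9,0.5],[0,0,0],20],
    [[0,-0.9,1.5],[0,0,0],20],
    [[0,-0.9,3],[0,0,0],20],
    [[0,-0.9,4],[0,0,0],20],
    [[0,-0.9,4.35],[0,0,0],20],
    [[0,-0.9,4.35],[0,0,0],20]
  ]
}}

```text
time: 10.92
tool_pos: [0.5537, -0.3265, 0.1459]
tool_rot: [0.0, -0.0, 1.0, 0.002]
contact_force: [-0.3, 2.7, 3.2]
gripper_width: 0.432
grasp_force: 63.2
```

>>> {"api": "jog_arm", "payload": {
  "targets": [
    [[0,0,0],[0,0,0],75],
    [[0,0,0],[0,0,0],75],
    [[0,0,0],[0,0,0],80],
    [[0,0,-1],[0,0,0],90],
    [[0,0,-3],[0,0,0],100],
    [[0,0,-4.5],[0,0,0],100],
    [[0.1,2,-4.5],[0,0,0],100],
    [[0.2,4,-4.5],[0,0,0],100]
  ]
}}

```text
time: 11.92
tool_pos: [0.5482, -0.229, 0.2585]
tool_rot: [0.001, 0.001, 1.0, -0.0]
contact_force: [0.3, 0.3, -0.6]
gripper_width: 0.999
grasp_force: 0.0
```

>>> {"api": "jog_arm", "payload": {
  "targets": [
    [[0,2.3,0],[0,0,0],100],
    [[0,4.6,0],[0,0,0],100],
    [[-0.3,7,0],[0,0,0],100],
    [[-0.3,9,0],[0,0,0],100],
    [[-0.3,11,0],[0,0,0],100],
    [[-0.3,11,1.5],[0,0,0],100],
    [[-0.3,11,3],[0,0,0],100],
    [[-0.3,11,4.2],[0,0,0],100]
  ]
}}

```text
time: 12.92
tool_pos: [0.5553, 0.0458, 0.1509]
tool_rot: [-0.0, 0.0, 1.0, -0.0]
contact_force: [0.1, -0.6, -0.5]
gripper_width: 1.0
grasp_force: 0.0
```

>>> {"api": "jog_arm", "payload": {
  "targets": [
    [[0,0,0.75],[0,0,0],100],
    [[0,0,0.75],[0,0,0],100],
    [[0,0,0.75],[0,0,0],20],
    [[0,0,0.75],[0,0,0],20],
    [[0,0,0.75],[0,0,0],20],
    [[0,0,0.75],[0,0,0],20],
    [[0,0,0.75],[0,0,0],20],
    [[0,0,0.75],[0,0,0],20]
  ]
}}

```text
time: 13.92
tool_pos: [0.5568, 0.046, 0.1354]
tool_rot: [0.001, 0.0, 1.0, 0.0]
contact_force: [-0.0, 2.0, 6.0]
gripper_width: 0.43
grasp_force: 59.8
```

>>> {"api": "jog_arm", "payload": {
  "targets": [
    [[0,0,0],[0,0,0],20],
    [[0,0,-1],[0,0,0],20],
    [[0,0,-2.5],[0,0,0],20],
    [[0,0,-4.5],[0,0,0],20],
    [[0,0,-6.5],[0,0,0],20],
    [[0,0,-8],[0,0,0],20],
    [[1,-2,-8],[0,0,0],20],
    [[2,-4,-8],[0,0,0],20]
  ]
}}

```text
time: 14.92
tool_pos: [0.5048, -0.0551, 0.333]
tool_rot: [-0.001, -0.0, 1.0, -0.0]
contact_force: [0.8, -1.1, -3.1]
gripper_width: 0.426
grasp_force: 60.8
```

>>> {"api": "jog_arm", "payload": {
  "targets": [
    [[0.5,-2.3,0],[0,0,0],20],
    [[1,-4.6,0],[0,0,0],20],
    [[1.5,-6.8,0],[0,0,0],20],
    [[1.5,-9,0],[0,0,0],20],
    [[1.5,-10.7,0],[0,0,0],20],
    [[1.5,-10.7,0],[0,0,0],20],
    [[1.5,-10.7,1.5],[0,0,0],20],
    [[1.5,-10.7,3],[0,0,0],20]
  ]
}}

```text
time: 15.92
tool_pos: [0.4678, -0.3209, 0.2574]
tool_rot: [-0.0, 0.0, 1.0, 0.0]
contact_force: [0.3, 0.9, -3.5]
gripper_width: 0.427
grasp_force: 61.7
```

>>> {"api": "jog_arm", "payload": {
  "targets": [
    [[0,0,1.5],[0,0,0],20],
    [[0,0,3],[0,0,0],20],
    [[0,0,4.2],[0,0,0],20],
    [[0,0,4.95],[0,0,0],20],
    [[0,0,4.95],[0,0,0],20]
  ]
}}

```text
time: 16.55
tool_pos: [0.4686, -0.3214, 0.1358]
tool_rot: [0.0, 0.0, 1.0, -0.0]
contact_force: [0.3, 0.4, -2.9]
gripper_width: 0.425
grasp_force: 63.3
```

>>> {"api": "jog_arm", "payload": {
  "targets": [
    [[0,0,0],[0,0,0],75],
    [[0,0,0],[0,0,0],75],
    [[0,0,0],[0,0,0],80],
    [[0,0,-1],[0,0,0],90],
    [[0,0,-3],[0,0,0],100],
    [[0,0,-5],[0,0,0],100],
    [[0.1,2,-7],[0,0,0],100],
    [[0.2,4,-8],[0,0,0],100]
  ]
}}

```text
time: 17.55
tool_pos: [0.4633, -0.2228, 0.3374]
tool_rot: [0.001, 0.002, 1.0, -0.001]
contact_force: [0.9, 0.7, 0.2]
gripper_width: 1.001
grasp_force: 0.0
```

>>> {"api": "jog_arm", "payload": {
  "targets": [
    [[1,2.3,0],[0,0,0],100],
    [[1.7,4.6,0],[0,0,0],100],
    [[1.7,7,0],[0,0,0],100],
    [[1.7,8.1,0],[0,0,0],100],
    [[1.7,8.1,0],[0,0,0],100]
  ]
}}

```text
time: 18.18
tool_pos: [0.4207, -0.0191, 0.3348]
tool_rot: [0.001, -0.001, 1.0, -0.0]
contact_force: [0.8, 0.1, -0.5]
gripper_width: 0.998
grasp_force: 0.0
```

```bash
python3 - <<'E'
from h import *
s=state(); print(s["time"],s["tool_pos"])
im,d,c=shot("wrist"); P=cloud(d,c); x,y,z=[P[...,i] for i in range(3)]
hsv=cv2.cvtColor(im,cv2.COLOR_RGB2HSV)
m=(x>.5)&(x<.65)&(np.abs(y)<.1)&(z>.056)&(z<.068)
k,l,st,_=cv2.connectedComponentsWithStats(m.astype(np.uint8))
for i in range(1,k):
    if st[i,4]>100:
        v,u=np.where(l==i); q=np.array([onplane(a,b,.061,c)[:2] for a,b in zip(u,v)],np.float32); print(st[i],np.median(z[l==i]),cv2.minEnclosingCircle(q))
im2,d2,c2=shot("scene")
P=cloud(d2,c2); x,y,z=[P[...,i] for i in range(3)]
k,l=cv2.connectedComponents(((x>.3)&(y<-.2)&(y>-.45)&(x<.7)&(z>.135)&(z<.22)).astype(np.uint8))
for i in range(1,k):
    t=l==i
    if t.sum()>20: zt=np.percentile(z[t],95); t&=z>zt-.006; print(zt,np.median(P[t],0))
save(np.hstack([im[60:360,56:456],cv2.resize(im2[90:240,100:300],None,fx=2,fy=2)]),"mid.png")
E
```

```text
18.175 [ 0.42067553 -0.01905252  0.33483725]
[238 236  38  34 967] 0.062330848020459795 ((0.57896888256073, -0.017191221937537193), 0.02746494859457016)
0.16165141455141624 [ 0.38992133 -0.31250297  0.15959552]
0.17160129424196968 [ 0.47259348 -0.31719086  0.16991747]
0.18147228721159187 [ 0.5583858  -0.32598882  0.17991239]
```

View pics/mid.png

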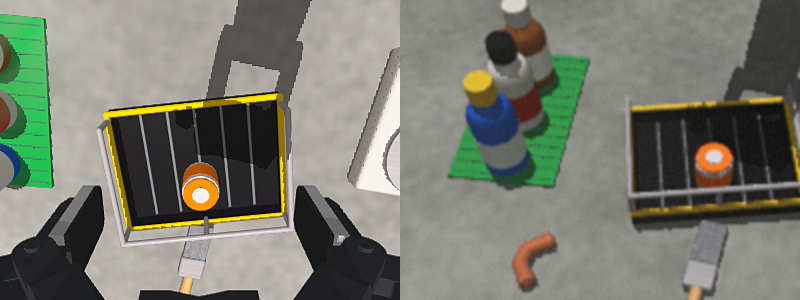

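The three bottles stand on the mat, within its edges, and the tin stands alone in the tray. Its silver dot is at wrist pixel (257,256) and scene pixel (257,168.5). I compute the tin's position from both.

```bash
python3 - <<'E'
from h import *
for n,u,v in(("wrist",257,256),("scene",257,168.5)):
    im,d,c=load(n); print(n,onplane(u,v,.061,c))
    a=im.astype(int); P=cloud(d,c)
    hsv=cv2.cvtColor(im,cv2.COLOR_RGB2HSV)
    m=(P[...,0]>.5)&(P[...,0]<.65)&(np.abs(P[...,1])<.1)&(np.abs(P[...,2]-.0615)<.005)
    w=m&(hsv[...,1]<60); print(" lid",np.nanmean(P[m],0),"dot",w.sum(),np.nanmean(P[w],0))
    # rails
    r=(P[...,0]>.6)&(P[...,0]<.68)&(np.abs(P[...,1]+.02)<.03)&(P[...,2]>.065)&(P[...,2]<.09); print(" rail",r.sum(),np.percentile(P[...,0][r],[5,50,95]) if r.any() else 0)
E
```

```text
wrist [ 0.58388805 -0.01639573  0.061     ]
 lid [ 0.5802329  -0.01691208  0.06215435] dot 258 [ 0.58378588 -0.0158459   0.06203009]
 rail 253 [0.63891972 0.64312446 0.64791659]
scene [ 0.58553093 -0.01468983  0.061     ]
 lid [ 0.58499383 -0.01419672  0.06020188] dot 48 [ 0.58799871 -0.01158247  0.06065322]
 rail 67 [0.64223936 0.64776667 0.65217064]
```

>>> {"api": "jog_arm", "payload": {
  "targets": [
    [[-2.4,0,1],[0,0,0],100],
    [[-4.6,0.1,2],[0,0,0],100],
    [[-6.4,0.1,3.5],[0,0,0],100],
    [[-6.4,0.1,5.5],[0,0,0],100],
    [[-6.4,0.1,7.5],[0,0,0],100],
    [[-6.4,0.1,9],[0,0,0],100],
    [[-6.4,0.1,10],[0,0,0],100],
    [[-6.4,0.1,10],[0,0,0],100]
  ]
}}

```text
time: 19.27
tool_pos: [0.5788, -0.0194, 0.0813]
tool_rot: [-0.003, 0.002, 1.0, 0.0]
contact_force: [-0.3, 0.7, 0.4]
gripper_width: 1.004
grasp_force: 0.0
```

>>> {"api": "jog_arm", "payload": {
  "targets": [
    [[0,0,1],[0,0,0],100],
    [[0,0,2],[0,0,0],100],
    [[0,0,2.7],[0,0,0],100],
    [[0,0,2.7],[0,0,0],100]
  ]
}}

```text
time: 19.77
tool_pos: [0.5803, -0.0185, 0.0162]
tool_rot: [-0.001, 0.001, 1.0, 0.0]
contact_force: [0.1, -0.1, 0.2]
gripper_width: 1.002
grasp_force: 0.0
```

>>> {"api": "jog_arm", "payload": {
  "targets": [
    [[0,0,0],[0,0,0],35],
    [[0,0,0],[0,0,0],35],
    [[0,0,0],[0,0,0],35],
    [[0,0,0],[0,0,0],35],
    [[0,0,0],[0,0,0],35],
    [[0,0,0],[0,0,0],35]
  ]
}}

```text
time: 20.52
tool_pos: [0.5824, -0.0182, 0.0188]
tool_rot: [0.002, 0.0, 1.0, -0.0]
contact_force: [0.3, -0.2, 5.6]
gripper_width: 0.617
grasp_force: 63.2
```

>>> {"api": "jog_arm", "payload": {
  "targets": [
    [[0,0,-1],[0,0,0],35],
    [[0,0,-3],[0,0,0],35],
    [[0,0,-5],[0,0,0],35],
    [[0.5,1.5,-5.5],[0,0,0],35],
    [[1,3.8,-5.5],[0,0,0],35],
    [[1.6,6,-5.5],[0,0,0],35],
    [[2.25,8.3,-5.5],[0,0,0],35],
    [[2.25,10.6,-5.5],[0,0,0],35]
  ]
}}

```text
time: 21.52
tool_pos: [0.5231, 0.2486, 0.1537]
tool_rot: [-0.001, 0.0, 1.0, -0.0]
contact_force: [0.6, -1.2, -1.9]
gripper_width: 0.616
grasp_force: 63.3
```

>>> {"api": "jog_arm", "payload": {
  "targets": [
    [[0,2.5,0],[0,0,0],35],
    [[0,2.5,0],[0,0,0],35],
    [[0,2.5,1.5],[0,0,0],35],
    [[0,2.5,2.5],[0,0,0],35],
    [[0,2.5,3.2],[0,0,0],35],
    [[0,2.5,3.2],[0,0,0],35]
  ]
}}

```text
time: 22.28
tool_pos: [0.5237, 0.3084, 0.0724]
tool_rot: [-0.002, 0.001, 1.0, -0.001]
contact_force: [0.3, -0.1, -1.7]
gripper_width: 0.619
grasp_force: 63.6
```

```bash
python3 - <<'E'
from h import *
s=state(); print(s["time"],s["tool_pos"])
im,d,c=shot("wrist"); im2,d2,c2=shot("side")
save(np.hstack([im[84:384,56:456],cv2.resize(im2[110:210,90:223],(400,300))]),"pan.png")
E
```

```text
22.275 [0.52368259 0.30843915 0.07244294]
```

View pics/pan.png

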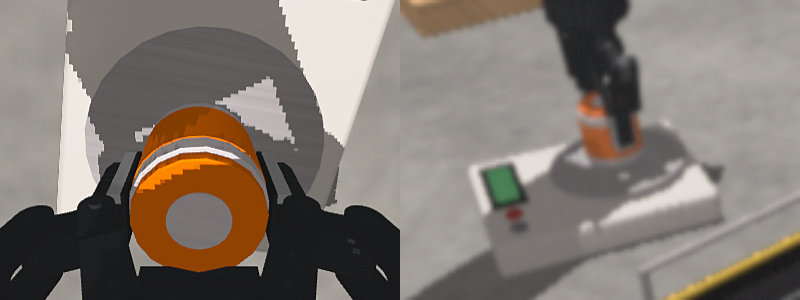

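The tin is held upright over the pan. Its dot is at wrist pixel (255,304), and I check its offset from the pan's centre.

```bash
python3 - <<'E'
from h import *
im,d,c=load("wrist"); print(onplane(255.5,304,.1155,c), d[304,255], cloud(d,c)[304,255])
E
```

```text
[0.52355757 0.30787431 0.1155    ] 0.119021446 [0.52295473 0.30769436 0.11628735]
```

>>> {"api": "jog_arm", "payload": {
  "targets": [
    [[-0.1,0.1,0.2],[0,0,0],35],
    [[-0.1,0.1,0.45],[0,0,0],35],
    [[-0.1,0.1,0.45],[0,0,0],35],
    [[-0.1,0.1,0.5],[0,0,0],35],
    [[-0.1,0.1,0.5],[0,0,0],35]
  ]
}}

```text
time: 23.0
tool_pos: [0.5282, 0.3124, 0.0638]
tool_rot: [0.001, 0.0, 1.0, 0.0]
contact_force: [-0.2, 0.0, 6.8]
gripper_width: 0.616
grasp_force: 64.3
```

>>> {"api": "jog_arm", "payload": {
  "targets": [
    [[0,0,0],[0,0,0],80],
    [[0,0,0],[0,0,0],90],
    [[0,0,0],[0,0,0],100],
    [[0,0,0],[0,0,0],100],
    [[0,0,-1],[0,0,0],100],
    [[0,0,-2.5],[0,0,0],100],
    [[0,0,-4.5],[0,0,0],100],
    [[1,0,-6.5],[0,0,0],100]
  ]
}}

```text
time: 24.0
tool_pos: [0.5028, 0.3118, 0.2257]
tool_rot: [0.0, 0.001, 1.0, -0.0]
contact_force: [-0.3, 0.5, 0.5]
gripper_width: 0.999
grasp_force: 0.0
```

>>> {"api": "jog_arm", "payload": {
  "targets": [
    [[1.5,-1,-2],[0,0,0],100],
    [[3,-1,-4],[0,0,0],100],
    [[3,-1,-4.5],[0,0,0],100],
    [[3,-1,-4.5],[0,0,0],100]
  ]
}}

```text
time: 24.5
tool_pos: [0.4279, 0.2874, 0.3381]
tool_rot: [0.001, 0.0, 1.0, 0.001]
contact_force: [0.1, -0.2, -1.4]
gripper_width: 0.996
grasp_force: 0.0
```

```bash
python3 - <<'E'
from h import *
s=state(); print(s["time"],s["tool_pos"])
im,d,c=shot("wrist"); P=cloud(d,c); im2,d2,c2=shot("side"); 
w=(np.abs(P[...,2]-.107)<.006)&(P[...,0]>.45)&(P[...,0]<.6)&(P[...,1]>.2)&(P[...,1]<.4)
hsv=cv2.cvtColor(im,cv2.COLOR_RGB2HSV)
print("lid",w.sum(),np.mean(P[w],0),"dot",np.mean(P[w&(hsv[...,1]<60)],0))
m=(P[...,2]>.044)&(P[...,2]<.057)&(P[...,0]>.4)&(P[...,0]<.65)&(P[...,1]>.2)&(P[...,1]<.42)
k,l,st,_=cv2.connectedComponentsWithStats(m.astype(np.uint8)); i=1+np.argmax(st[1:,4]); v,u=np.where(l==i)
q=np.array([onplane(a,b,.05,c)[:2] for a,b in zip(u,v)],np.float32); print("pan",cv2.minEnclosingCircle(q))
save(np.hstack([im[84:384,56:456],cv2.resize(im2[110:210,90:223],(400,300))]),"pan2.png")
E
```

```text
24.5 [0.42789558 0.287352   0.33809953]
lid 1275 [0.52498262 0.31095795 0.1070463 ] dot [0.52462587 0.31096602 0.10699317]
pan ((0.5256242752075195, 0.3097180426120758), 0.06623052805662155)
```

View pics/pan2.png

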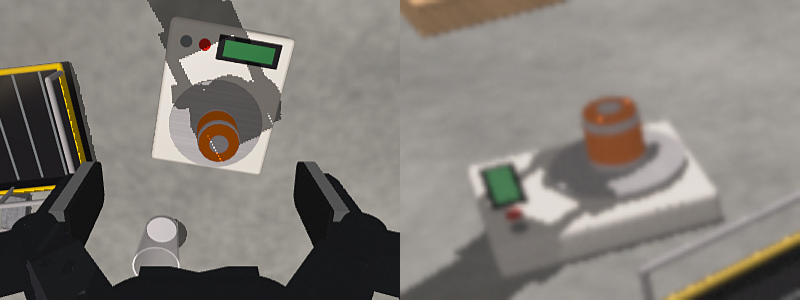

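The tin stands in the middle of the pan, within 2 mm of its centre. Now I bring the bottles back, white first.

>>> {"api": "jog_arm", "payload": {
  "targets": [
    [[0,-2.3,0],[0,0,0],100],
    [[0,-4.6,0],[0,0,0],100],
    [[-0.5,-7,0],[0,0,0],100],
    [[-1,-9.3,0],[0,0,0],100],
    [[-1.2,-11.6,0],[0,0,0],100],
    [[-1.4,-14,0],[0,0,0],100],
    [[-1.6,-16.3,0],[0,0,0],100],
    [[-1.65,-18.6,0],[0,0,0],100]
  ]
}}

```text
time: 25.6
tool_pos: [0.4677, -0.1801, 0.3336]
tool_rot: [-0.002, 0.001, 1.0, 0.001]
contact_force: [0.3, -0.3, 0.3]
gripper_width: 1.003
grasp_force: 0.0
```

>>> {"api": "jog_arm", "payload": {
  "targets": [
    [[0,-2.3,0],[0,0,0],100],
    [[0,-4.6,0],[0,0,0],100],
    [[0,-5.8,0],[0,0,0],100],
    [[0,-5.8,1.5],[0,0,0],100],
    [[0,-5.8,3.5],[0,0,0],100],
    [[0,-5.8,5.5],[0,0,0],100],
    [[0,-5.8,7],[0,0,0],100],
    [[0,-5.8,7],[0,0,0],100]
  ]
}}

```text
time: 26.6
tool_pos: [0.4649, -0.3206, 0.1548]
tool_rot: [-0.005, 0.001, 1.0, 0.004]
contact_force: [-1.0, 0.2, -0.8]
gripper_width: 1.003
grasp_force: 0.0
```

>>> {"api": "jog_arm", "payload": {
  "targets": [
    [[0,0,0.7],[0,0,0],100],
    [[0,0,1.1],[0,0,0],100],
    [[0,0,1.1],[0,0,0],100]
  ]
}}

```text
time: 26.98
tool_pos: [0.4679, -0.3228, 0.134]
tool_rot: [-0.0, 0.001, 1.0, 0.0]
contact_force: [0.3, -0.4, 0.6]
gripper_width: 1.0
grasp_force: 0.0
```

>>> {"api": "jog_arm", "payload": {
  "targets": [
    [[0,0,0],[0,0,0],20],
    [[0,0,0],[0,0,0],20],
    [[0,0,0],[0,0,0],20],
    [[0,0,0],[0,0,0],20],
    [[0,0,0],[0,0,0],20],
    [[0,0,0],[0,0,0],20],
    [[0,0,-1],[0,0,0],20],
    [[0,0,-2.5],[0,0,0],20]
  ]
}}

```text
time: 27.98
tool_pos: [0.4664, -0.322, 0.1941]
tool_rot: [-0.002, 0.001, 1.0, 0.002]
contact_force: [0.9, -0.3, -3.0]
gripper_width: 0.428
grasp_force: 60.5
```

>>> {"api": "jog_arm", "payload": {
  "targets": [
    [[0,0,-2],[0,0,0],20],
    [[0,0,-4],[0,0,0],20],
    [[0,0,-5.5],[0,0,0],20],
    [[-0.5,2,-5.5],[0,0,0],20],
    [[-1,4.3,-5.5],[0,0,0],20],
    [[-1.5,6.5,-5.5],[0,0,0],20],
    [[-2,8.8,-5.5],[0,0,0],20],
    [[-3,11,-5.5],[0,0,0],20]
  ]
}}

```text
time: 28.98
tool_pos: [0.5429, -0.0465, 0.333]
tool_rot: [-0.001, 0.001, 1.0, -0.0]
contact_force: [-0.0, -0.2, -2.3]
gripper_width: 0.43
grasp_force: 61.4
```

>>> {"api": "jog_arm", "payload": {
  "targets": [
    [[-0.5,2,0],[0,0,0],20],
    [[-0.5,3.7,0],[0,0,0],20],
    [[-0.5,3.7,1],[0,0,0],20],
    [[-0.5,3.7,3],[0,0,0],20],
    [[-0.5,3.7,5],[0,0,0],20],
    [[-0.5,3.7,6.5],[0,0,0],20],
    [[-0.5,3.7,7],[0,0,0],20],
    [[-0.5,3.7,7],[0,0,0],20]
  ]
}}

```text
time: 29.98
tool_pos: [0.5554, 0.0443, 0.1585]
tool_rot: [-0.001, 0.001, 1.0, -0.0]
contact_force: [0.0, 0.0, -2.1]
gripper_width: 0.43
grasp_force: 61.6
```

>>> {"api": "jog_arm", "payload": {
  "targets": [
    [[0,0,0.6],[0,0,0],20],
    [[0,0,1],[0,0,0],20],
    [[0,0,1.05],[0,0,0],20],
    [[0,0,1.05],[0,0,0],20]
  ]
}}

```text
time: 30.48
tool_pos: [0.5562, 0.0445, 0.1336]
tool_rot: [0.0, 0.0, 1.0, -0.0]
contact_force: [0.0, 0.2, -1.2]
gripper_width: 0.432
grasp_force: 61.2
```

>>> {"api": "jog_arm", "payload": {
  "targets": [
    [[0,0,0],[0,0,0],75],
    [[0,0,0],[0,0,0],75],
    [[0,0,0],[0,0,0],80],
    [[0,0,-1],[0,0,0],90],
    [[0,0,-3],[0,0,0],100],
    [[0,0,-5],[0,0,0],100],
    [[0,-2,-5],[0,0,0],100],
    [[0,-4,-5],[0,0,0],100]
  ]
}}

```text
time: 31.48
tool_pos: [0.5563, -0.0564, 0.2598]
tool_rot: [0.001, -0.0, 1.0, -0.0]
contact_force: [-0.3, 0.1, 0.0]
gripper_width: 0.999
grasp_force: 0.0
```

>>> {"api": "jog_arm", "payload": {
  "targets": [
    [[0,-2.3,0],[0,0,0],100],
    [[0,-4.6,0],[0,0,0],100],
    [[0,-7,0],[0,0,0],100],
    [[0.1,-9.3,0],[0,0,0],100],
    [[0.1,-11,0],[0,0,0],100],
    [[0.1,-11,1.5],[0,0,0],100],
    [[0.1,-11,3],[0,0,0],100],
    [[0.1,-11,3.8],[0,0,0],100]
  ]
}}

```text
time: 32.48
tool_pos: [0.552, -0.33, 0.1604]
tool_rot: [-0.001, 0.001, 1.0, 0.001]
contact_force: [-0.3, 0.1, -0.3]
gripper_width: 0.999
grasp_force: 0.0
```

>>> {"api": "jog_arm", "payload": {
  "targets": [
    [[0,0,0.75],[0,0,0],100],
    [[0,0,0.75],[0,0,0],100],
    [[0,0,0.75],[0,0,0],20],
    [[0,0,0.75],[0,0,0],20],
    [[0,0,0.75],[0,0,0],20],
    [[0,0,0.75],[0,0,0],20],
    [[0,0,0.75],[0,0,0],20],
    [[0,0,0.75],[0,0,0],20]
  ]
}}

```text
time: 33.48
tool_pos: [0.5538, -0.3305, 0.146]
tool_rot: [0.001, 0.0, 1.0, -0.0]
contact_force: [0.6, 2.7, 5.0]
gripper_width: 0.428
grasp_force: 59.9
```

>>> {"api": "jog_arm", "payload": {
  "targets": [
    [[0,0,-1],[0,0,0],20],
    [[0,0,-2.5],[0,0,0],20],
    [[0,0,-4.2],[0,0,0],20],
    [[0,1,-4.4],[0,0,0],20],
    [[-0.3,3,-4.4],[0,0,0],20],
    [[-0.6,5,-4.4],[0,0,0],20],
    [[-0.6,7,-4.4],[0,0,0],20],
    [[-0.6,9,-4.4],[0,0,0],20]
  ]
}}

```text
time: 34.48
tool_pos: [0.5665, -0.1027, 0.2511]
tool_rot: [-0.002, 0.0, 1.0, 0.001]
contact_force: [1.1, 0.2, -4.1]
gripper_width: 0.429
grasp_force: 61.4
```

>>> {"api": "jog_arm", "payload": {
  "targets": [
    [[0,0.9,0],[0,0,0],20],
    [[0,0.9,0.5],[0,0,0],20],
    [[0,0.9,1.5],[0,0,0],20],
    [[0,0.9,3],[0,0,0],20],
    [[0,0.9,3.8],[0,0,0],20],
    [[0,0.9,3.8],[0,0,0],20],
    [[0,0.9,3.8],[0,0,0],20]
  ]
}}

```text
time: 35.35
tool_pos: [0.569, -0.0835, 0.1606]
tool_rot: [0.001, 0.001, 1.0, -0.0]
contact_force: [0.3, -0.4, -3.5]
gripper_width: 0.431
grasp_force: 61.5
```

```bash
python3 - <<'E'
from h import *
s=state(); print(s["tool_pos"],s["joint_pos"])
im,d,c=shot("scene"); P=cloud(d,c); x,y,z=[P[...,i] for i in range(3)]
k,l=cv2.connectedComponents(((x>.45)&(x<.65)&(y>0)&(y<.12)&(z>.135)&(z<.22)).astype(np.uint8))
for i in range(1,k):
    t=l==i
    if t.sum()>20: zt=np.percentile(z[t],95); print(t.sum(),zt,np.median(P[t&(z>zt-.006)],0))
s=state(); print(s["tool_pos"])
E
```

```text
[ 0.56898183 -0.08346748  0.16055187] [-2.74993044e-01 -1.27238450e-02  1.79973149e+00 -1.09580154e-04
  1.35270899e+00 -1.84442561e+00]
228 0.1704963338630282 [0.56134557 0.04632055 0.16874766]
[ 0.56936664 -0.08351107  0.16124995]
```

>>> {"api": "jog_arm", "payload": {
  "targets": [
    [[0,0.06,0.3],[0,0,0],20],
    [[0,0.06,0.6],[0,0,0],20],
    [[0,0.06,0.65],[0,0,0],20],
    [[0,0.06,0.65],[0,0,0],20]
  ]
}}

```text
time: 35.9
tool_pos: [0.5689, -0.0806, 0.1444]
tool_rot: [0.001, 0.0, 1.0, 0.001]
contact_force: [-1.1, 5.5, 4.2]
gripper_width: 0.431
grasp_force: 62.5
```

>>> {"api": "jog_arm", "payload": {
  "targets": [
    [[0,0,0],[0,0,0],75],
    [[0,0,0],[0,0,0],75],
    [[0,0,0],[0,0,0],80],
    [[0,0,-1],[0,0,0],90],
    [[0,0,-3],[0,0,0],100],
    [[0,0,-4.5],[0,0,0],100],
    [[1.5,-2,-4.5],[0,0,0],100],
    [[3,-4,-4.5],[0,0,0],100]
  ]
}}

```text
time: 36.9
tool_pos: [0.4927, -0.1825, 0.2566]
tool_rot: [0.001, -0.0, 1.0, -0.001]
contact_force: [0.4, -0.6, 1.1]
gripper_width: 0.996
grasp_force: 0.0
```

>>> {"api": "jog_arm", "payload": {
  "targets": [
    [[2,-2,0],[0,0,0],100],
    [[3.4,-4,0],[0,0,0],100],
    [[4.4,-5.3,0],[0,0,0],100],
    [[4.4,-5.3,0.5],[0,0,0],100],
    [[4.4,-5.3,2.5],[0,0,0],100],
    [[4.4,-5.3,4.2],[0,0,0],100],
    [[4.4,-5.3,5.25],[0,0,0],100],
    [[4.4,-5.3,5.25],[0,0,0],100]
  ]
}}

```text
time: 37.9
tool_pos: [0.382, -0.3115, 0.1212]
tool_rot: [-0.002, -0.0, 1.0, 0.002]
contact_force: [0.7, 0.6, 0.8]
gripper_width: 1.002
grasp_force: 0.0
```

>>> {"api": "jog_arm", "payload": {
  "targets": [
    [[0,0,0],[0,0,0],20],
    [[0,0,0],[0,0,0],20],
    [[0,0,0],[0,0,0],20],
    [[0,0,0],[0,0,0],20],
    [[0,0,0],[0,0,0],20],
    [[0,0,0],[0,0,0],20],
    [[0,0,0],[0,0,0],20]
  ]
}}

```text
time: 38.78
tool_pos: [0.3839, -0.3145, 0.1262]
tool_rot: [0.001, 0.001, 1.0, -0.001]
contact_force: [0.4, 1.9, 6.6]
gripper_width: 0.433
grasp_force: 60.0
```

>>> {"api": "jog_arm", "payload": {
  "targets": [
    [[0,0,-1],[0,0,0],20],
    [[0,0,-2.5],[0,0,0],20],
    [[0,0,-4.2],[0,0,0],20],
    [[0,1.5,-4.4],[0,0,0],20],
    [[0,3.7,-4.4],[0,0,0],20],
    [[0,5.8,-4.4],[0,0,0],20],
    [[0,8,-4.4],[0,0,0],20],
    [[0,10,-4.4],[0,0,0],20]
  ]
}}

```text
time: 39.78
tool_pos: [0.3824, -0.0621, 0.2333]
tool_rot: [-0.0, 0.001, 1.0, 0.0]
contact_force: [1.4, 0.1, -3.1]
gripper_width: 0.428
grasp_force: 61.3
```

>>> {"api": "jog_arm", "payload": {
  "targets": [
    [[-1,1.6,0],[0,0,0],20],
    [[-3,1.6,0],[0,0,0],20],
    [[-4.8,1.6,0],[0,0,0],20],
    [[-5.1,1.6,0.5],[0,0,0],20],
    [[-5.1,1.6,2],[0,0,0],20],
    [[-5.1,1.6,3.4],[0,0,0],20],
    [[-5.1,1.6,3.8],[0,0,0],20],
    [[-5.1,1.6,3.8],[0,0,0],20]
  ]
}}

```text
time: 40.78
tool_pos: [0.5099, -0.024, 0.1387]
tool_rot: [-0.001, 0.001, 1.0, 0.0]
contact_force: [-0.3, -0.8, -2.6]
gripper_width: 0.43
grasp_force: 61.9
```

```bash
python3 - <<'E'
from h import *
print(state()["tool_pos"])
E
```

```text
[ 0.5098833  -0.02398528  0.13868957]
```

>>> {"api": "jog_arm", "payload": {
  "targets": [
    [[0,0,0.3],[0,0,0],20],
    [[0,0,0.55],[0,0,0],20],
    [[0,0,0.6],[0,0,0],20],
    [[0,0,0.6],[0,0,0],20]
  ]
}}

```text
time: 41.28
tool_pos: [0.5113, -0.024, 0.1253]
tool_rot: [0.001, 0.0, 1.0, -0.0]
contact_force: [-0.2, -0.4, 0.2]
gripper_width: 0.432
grasp_force: 62.4
```

>>> {"api": "jog_arm", "payload": {
  "targets": [
    [[0,0,0],[0,0,0],75],
    [[0,0,0],[0,0,0],75],
    [[0,0,0],[0,0,0],80],
    [[0,0,-1],[0,0,0],90],
    [[0,0,-3],[0,0,0],100],
    [[0,0,-5],[0,0,0],100],
    [[1.8,0,-7],[0,0,0],100],
    [[3.6,0.2,-9],[0,0,0],100]
  ]
}}

```text
time: 42.28
tool_pos: [0.4263, -0.0196, 0.3438]
tool_rot: [0.0, 0.001, 1.0, -0.0]
contact_force: [1.3, 0.3, 0.6]
gripper_width: 1.003
grasp_force: 0.0
```

>>> {"api": "jog_arm", "payload": {
  "targets": [
    [[0,0,-1.7],[0,0,0],100],
    [[0,0,-1.7],[0,0,0],100],
    [[0,0,-1.7],[0,0,0],100]
  ]
}}

```text
time: 42.65
tool_pos: [0.4272, -0.0196, 0.3841]
tool_rot: [-0.0, 0.001, 1.0, 0.0]
contact_force: [-0.2, -0.8, 0.0]
gripper_width: 1.0
grasp_force: 0.0
```

```bash
python3 - <<'E'
from h import *
s=state(); print(s["time"],s["tool_pos"])
im,d,c=shot("wrist")
def tops(d,c,lab,zr):
    P=cloud(d,c); x,y,z=[P[...,i] for i in range(3)]
    k,l=cv2.connectedComponents(((x>.45)&(x<.65)&(np.abs(y)<.15)&(z>zr)&(z<.22)).astype(np.uint8))
    for i in range(1,k):
        t=l==i
        if t.sum()>40: zt=np.percentile(z[t],95); print(lab,zt.round(4),np.median(P[t&(z>zt-.006)],0).round(4))
tops(d,c,"wrist",.145)
n="side"; tops(*load(n)[1:],"x",.9)
im2,d2,c2=shot("scene"); tops(d2,c2,"scene",.135)
im3,d3,c3=shot("side"); tops(d3,c3,"side",.135)
save(np.hstack([im[60:360,56:456],cv2.resize(im3[110:285,110:343],(400,300))]),"end.png")
E
```

```text
42.65 [ 0.42724178 -0.01956386  0.38407558]
wrist 0.1623 [ 0.5125 -0.0239  0.1612]
wrist 0.1723 [0.5562 0.0438 0.1712]
wrist 0.1823 [ 0.569  -0.0814  0.1812]
scene 0.1606 [ 0.5174 -0.0227  0.1588]
scene 0.1804 [ 0.5745 -0.0804  0.1789]
scene 0.171 [0.5611 0.0465 0.1693]
side 0.1708 [0.5557 0.0398 0.1698]
side 0.1806 [ 0.5684 -0.0853  0.1798]
side 0.1608 [ 0.5112 -0.0288  0.1597]
```

View pics/end.png

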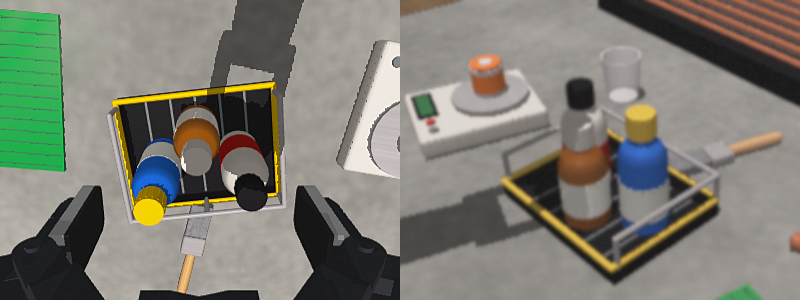

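All three bottles stand upright in the tray within about 5 mm of where they started, and the tin is on the pan. I hand the job in.

```bash
python3 -c "
from plant import *
print(job_done())"
```

```text
the job is handed in; nothing more can be done
None
```

The job is handed in, verdict not shown: before hand-in, the cameras had the tin upright within 2 mm of the pan's centre, all three bottles upright in the tray within about 5 mm of their starting spots, and at 43 s of 144 s I had seen nothing tipped or disturbed.

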